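# Slide the keepsake box's lid to its second click stop

## Robot

A 6-joint arm with a two-finger parallel gripper is mounted at the origin on the work surface. World frame = base frame: x ahead of the robot, y to its left, z up, the work surface at z = 0. Lengths are in m, angles in rad, forces in N, time in s.
With the tool pointing down it reaches from about 0.35 to 1 m from the base axis. Payload 7.1 kg.
Tool frame: the origin (TCP) lies between the finger pads; the fingertips stand 17 mm ahead of it and the grasp point (between the pads) lies 2 mm behind it; z points along the fingers, y is the direction in which the jaws open and shut (so a half turn about z gives the same grasp; the last joint's range is limited). The gripper opens to 85 mm and grips with 20 to 120 N. Pads are 22 mm wide; open, the fingers measure 114 mm over their backs; the gripper's body (76 mm by 85 mm) begins 54 mm behind the grasp point. The pads swing forward as they close: fully open they stand 13 mm farther back than shut.
Start: joints at [1.167, 0.423, 1.63, -0, 1.089, -0.019], TCP at [0.235, 0.579, 0.222] pointing down, gripper open.
Joint ranges: [-3, 3], [-0.9, 2.11], [0.09, 2.58], [-1.31, 4.45], [0.11, 2.69], [-2.54, 2.54]. Speed limits (rad/s): [2.39, 2.39, 3.01, 3.14, 3.14, 3.14].

## Interface

Orientations are given as a 3x3 rotation matrix whose columns are the frame's x, y, z axes.
In Python, from plant import bot gives the robot as it stands.
- The arm moves only by the shell command python3 -m crank 'ROWS' [FORCE]. ROWS is JSON, a list of rows, each a list of 3 entries, a list of its own where there are three numbers: the shift along the tool's x, y, z in mm, then the turn, a rotation vector about the tool's x, y, z in degrees, then the closure in counts, from 0 (fully open) to 255 (shut). In form: [[[tx, ty, tz], [rx, ry, rz], jaw], ...]. A call has 1 to 12 rows; each row shifts and turns the commanded pose from where the row before left it, along the tool's axes as they then stand; what a row does not reach is not made up. A row lasts 1/12 s, in which the tool goes at most 41.7 mm and 7.16 degrees, less where a joint would pass 70% of its speed; a pose out of reach is approached as far as the arm can. A call with a gripper value outside its range is refused whole. The fingers move at their own pace and stop on an object; FORCE is the grip in N (left out, the last holds). Time passes only in rows, so rows that do not move let the fingers close. It gives the time, the measured TCP pose, the force and the opening at its end, in the units of the state.
- bot.sense(): the state, without advancing time (a new reading comes with each control period).
- bot.grab_frame(name): name is "scene" or "top" or "wrist"; returns (picture, depth): 480x640x3 uint8, red, green, blue; 480x640 float32, m along the optical axis (not along the pixel's ray), 0 where there is no reading.
- bot.calibration(name): a dict with "fx", "fy", "cx", "cy" (pixels), "R" (3x3) and "t" (3): a world point X has camera coordinates R X + t; the wrist camera has in their place "mount" (4x4, takes a point from camera to tool coordinates, whose origin is the TCP and whose axes are the flange's). Camera axes: x right, y down, z forward; pixel columns grow to the right and rows downward; lengths in m; the calibration is good to about 2 mm. The wrist camera is an equidistant fisheye: a pixel r from the principal point sees the ray r / f radians off the axis. A picture is of the moment at which its call begins: read the wrist's pose just before it. calibration takes no time and is no camera call.
- bot.finish_job(): hands the job in, once; it reports no verdict.
The state is a dict: "time": time; "joint_pos": joint angles; "dq": joint speeds; "joint_torque": joint torques, N m; "position": TCP position; "eef_rot": TCP orientation; "ft_force": force on the tool from outside, world axes, zero at the start; "moment": the same for the moment, N m; "grip_width": opening from 0.0 (shut) to 1.0 (fully open).
Only numpy, scipy, OpenCV 4.12 (cv2) and the standard library are available. Lean on these libraries where they do the work, as an engineer would, in place of code of your own. Each camera call takes 0.05 s, during which the arm holds its last target.

## Task

Open the first two of the three compartments of the wooden box with the sliding lid: with a fingertip, push the raised bar on the lid towards the box's open back end, on past the first click stop, until the lid drops into the second click stop, so that the back compartment stays covered. Only push: do not pinch the bar, do not lift or shift the box, leave the other things where they stand, and take the hand clear at the end.

Things in the scene. Friction and masses are not known exactly. Their poses are not given: they have to be found in the camera images.
- box: Small red wooden box with a sliding lid, loose on rubber feet but heavy (1.4 kg; it creeps under about 10 N). 200 mm long (its x), 110 wide (y). Origin: centre of its underside. Closed front end at x = -100, open back end, over which the lid slides out, at x = +100. Side walls 8 mm thick, rims 66 mm high; front end 60 high. Cross walls at x = -31.5 and +31.5 part it into three compartments.
- lid (a joint): How far the lid has slid from shut towards the box's +x end, in m: 0 shut, 0.150 end stop; starts ajar at 0.004 to 0.035. Drag about 1.5 N; stays where left. A sprung ball gives two click stops, at 0.0605 and (second) 0.1235. In the last 2 to 3 mm before a stop the lid is drawn into it by itself and the push dips to nothing; some 5 N push it out again, either way.
- lid_front (a point): Middle of the lid's front edge, on its top face, 60 mm above the crate top. The lid is 192 mm long, 8 thick, and runs between the side walls (94 mm apart), 6 mm below their rims. Shut, this edge is at x = -92 mm of the box; at the first click stop it is over the first cross wall, at the second over the second (x = +31.5).
- lid_bar (a point): Centre of the raised bar (finger bar) of dark wood across the lid: 12 mm thick along the box's x, 90 long along its y, 16 high (60 to 76 mm above the crate top; this point at 68). Its centre is 25 mm behind the lid's front edge and moves with the lid: x = -67 mm of the box when shut, +56.5 at the second click stop.
- jar: Bystander: round glass jar with a cork, 66 mm across, 99 mm tall, beside the box. Origin: centre of its underside.
- holder: Bystander: round plastic toothbrush holder, 72 mm across and 98 mm tall, with two toothbrushes that reach about 190 mm high, beside the box. Origin: centre of its underside.
- clipper: Bystander: folding steel nail clipper, 60 x 14 x 15 mm, lying beside the box. Origin: centre of its underside.
- book: Bystander: paperback book, 198 x 130 x 22 mm, lying flat to the robot's left. Origin: centre of its underside.
- case: Bystander: spectacle case, 158 x 60 x 37 mm, to the robot's right. Origin: centre of its underside.
- clock: Bystander: round alarm clock, 86 mm across, 100 mm tall, to the robot's right. Origin: centre of its underside.
- mug: Bystander: mug, 80 mm across, 85 mm tall, to the robot's left. Origin: centre of its underside.

How it is judged:
By the outcome, as a careful person would: the job done as asked, in the order asked, and still so for the second after the job is handed in, with the robot touching nothing.
It also fails if it takes over 48 s, if anything falls off the work surface, if the arm or the gripper's body presses on something with over 40 N, if the wrist force passes 120 N, or if a joint passes its speed limit or range.

## Working session

There is one attempt and no reset: what is moved stays moved. The work goes in short steps, Python scripts to look and compute and a shell command to move; the robot and the scene stay as the last step left them, time stands still between calls to the robot, and variables do not carry over. Pictures are saved under pics/ and viewed, and the job is handed in when it is done.

```bash
mkdir -p pics; ls; python3 - <<'E'
from plant import bot
import cv2,numpy as np
s=bot.sense();print(s['time'],s['position'],s['eef_rot'],s['ft_force'],s['grip_width'])
for n in ['scene','top']:
    im,d=bot.grab_frame(n);cv2.imwrite(f'pics/{n}0.png',im[:,:,::-1]);np.savez(f'pics/{n}0.npz',im=im,d=d)
    print(n,bot.calibration(n))
E
```

```text
pics
0.0 [0.23437268 0.5787715  0.22142522] [[-9.26869664e-01  3.75382824e-01 -6.01676395e-04]
 [ 3.75383306e-01  9.26868557e-01 -1.43218836e-03]
 [ 2.00560193e-05 -1.55331122e-03 -9.99998793e-01]] [ 0.56497569  0.44434702 -0.11597585] 0.9992778355338113
scene {'fx': 435.4216288234879, 'fy': 435.4216288234879, 'cx': 312.8229883006276, 'cy': 242.50625423554246, 'R': array([[-0.037772  ,  0.99924961,  0.00857321],
       [ 0.71220316,  0.03293759, -0.70120024],
       [-0.70095645, -0.02037987, -0.71291284]]), 't': array([ 0.01706902, -0.33889532,  1.57200356])}
top {'fx': 472.82796610042897, 'fy': 472.82796610042897, 'cx': 322.7328679097641, 'cy': 237.3704282572875, 'R': array([[ 0.01977299, -0.99968388, -0.01552989],
       [-0.99430892, -0.01803556, -0.10499753],
       [ 0.10468425,  0.01751763, -0.99435122]]), 't': array([0.01986723, 0.5558618 , 1.2286422 ])}
```

View pics/scene0.png

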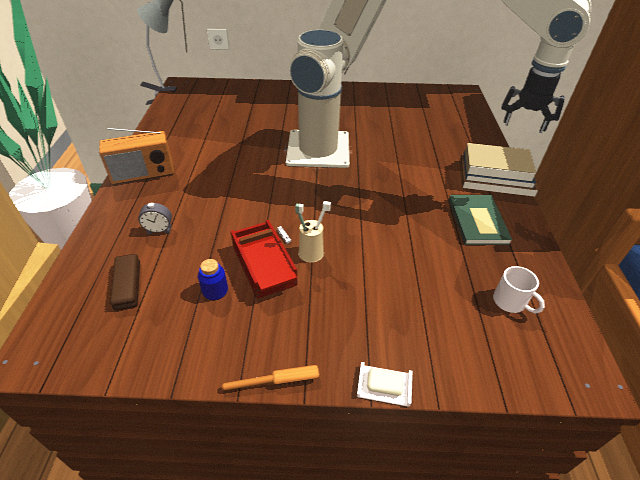

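View pics/top0.png

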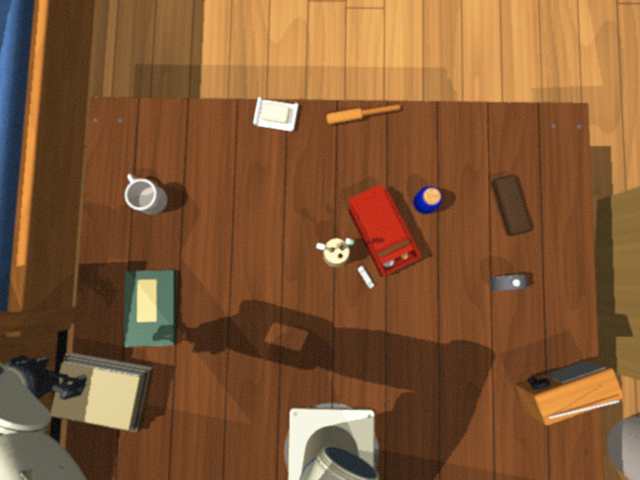

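The top view shows the red box with its back end at about (367,195) and its front end at about (405,268). The bar is at about (397,250), the holder at (336,252), the jar at (428,200) and the clipper at (366,277). Next I'll measure these in metres.

```bash
cat > h.py <<'E'
import numpy as np,cv2
from plant import bot
def pts(n,im,d):
    c=bot.calibration(n);v,u=np.mgrid[:480,:640]
    P=np.stack([(u-c['cx'])/c['fx']*d,(v-c['cy'])/c['fy']*d,d],-1)
    return (P-c['t'])@c['R']
def ray(n,u,v,z):
    c=bot.calibration(n);r=np.array([(u-c['cx'])/c['fx'],(v-c['cy'])/c['fy'],1])@c['R'];o=-c['t']@c['R']
    return o+r*(z-o[2])/r[2]
E
python3 - <<'E'
from h import *
for n in ['scene','top']:
    f=np.load(f'pics/{n}0.npz');im,d=f['im'],f['d'];W=pts(n,im,d)
    hsv=cv2.cvtColor(im,cv2.COLOR_RGB2HSV)
    m=((hsv[...,0]<4)|(hsv[...,0]>176))&(hsv[...,1]>215)&(hsv[...,2]>90)
    m=m.astype(np.uint8)
    k,l,st,ce=cv2.connectedComponentsWithStats(m);i=1+np.argmax(st[1:,4]);print(n,st[i])
    mm=cv2.morphologyEx((l==i).astype(np.uint8),cv2.MORPH_CLOSE,np.ones((15,15)))
    w=W[(mm>0)&(d>0)];print('z pct',np.percentile(w[:,2],[5,25,50,75,95]))
    cs,_=cv2.findContours(mm,cv2.RETR_EXTERNAL,cv2.CHAIN_APPROX_SIMPLE);c=max(cs,key=cv2.contourArea)
    r=cv2.minAreaRect(c);print(r,cv2.boxPoints(r))
    top=w[(w[:,2]>.045)&(w[:,2]<.085)]
    rr=cv2.minAreaRect((top[:,:2]*1000).astype(np.float32));print('xy mm',rr,cv2.boxPoints(rr))
    im2=im[190:305,210:350] if n=='scene' else im[175:300,300:460]
    cv2.imwrite(f'pics/{n}0z.png',cv2.resize(im2[:,:,::-1],None,fx=5,fy=5,interpolation=cv2.INTER_CUBIC) )
    tb=W[330:350,320:400] if n=='scene' else W[300:310,420:460];print('table',np.median(tb[...,2]))
E
```

```text
scene [237 236  60  48 508]
z pct [0.05752096 0.05887882 0.06000598 0.06103268 0.0628317 ]
((271.19000244140625, 255.28408813476562), (65.90946197509766, 30.843645095825195), 39.369319915771484) [[235.93126 246.30257]
 [255.4959  222.45816]
 [306.44873 264.26562]
 [286.8841  288.11002]]
xy mm ((602.8699951171875, -113.7916488647461), (170.00299072265625, 99.5755844116211), 30.071847915649414) [[ 504.36194  -113.29843 ]
 [ 554.2578   -199.47092 ]
 [ 701.37805  -114.28487 ]
 [ 651.4822    -28.112381]]
table -7.139522068247902e-05
top [374 198  12  14  36]
z pct [0.05625972 0.05872912 0.06038382 0.06188555 0.06421994]
((378.182373046875, 206.23388671875), (15.264337539672852, 6.616730213165283), 58.392494201660156) [[371.36478 201.46779]
 [376.99997 197.99998]
 [384.99997 210.99998]
 [379.36478 214.46779]]
xy mm ((636.6104125976562, -112.97269439697266), (40.20616912841797, 17.38559341430664), 31.210880279541016) [[ 614.9124   -115.955246]
 [ 623.92145  -130.82455 ]
 [ 658.3084   -109.99014 ]
 [ 649.2994    -95.120834]]
table 0.000762163345029514
```

```bash
python3 -c "
import cv2
for n in ['scene','top']: print(cv2.imread(f'pics/{n}0z.png').shape)"
```

```text
(575, 700, 3)
(625, 800, 3)
```

View pics/top0z.png

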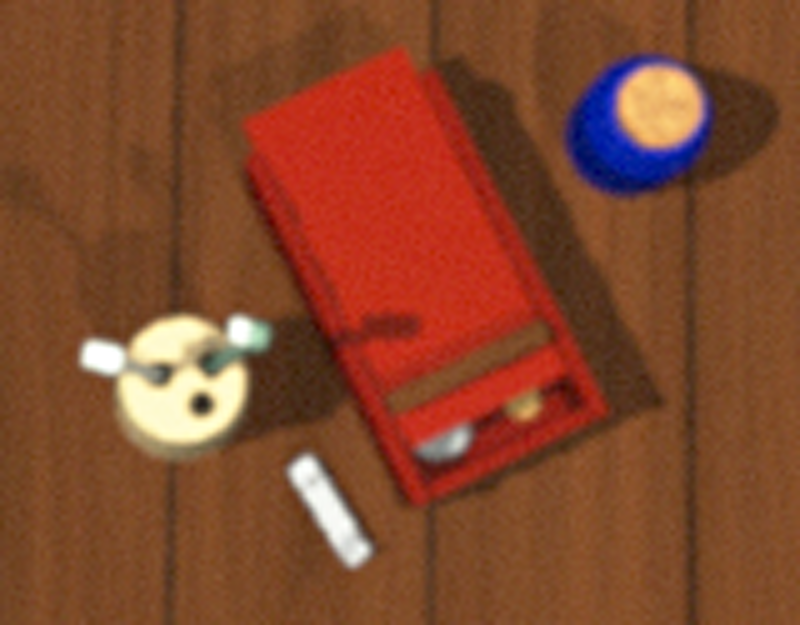

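View pics/scene0z.png

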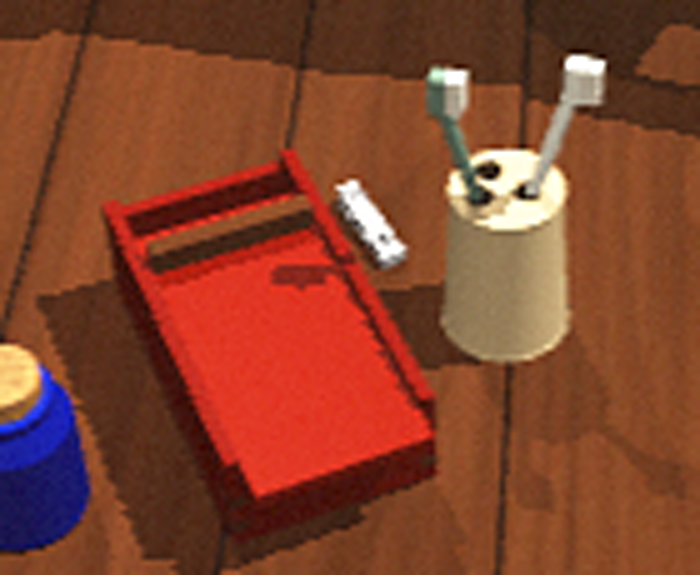

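The top zoom shows:
- **Bar:** between about (390,400) and (550,333).
- **Front corners:** at (415,503) and (608,410).
- **Lid back corners:** at (245,125) and (405,48).

I'll cast these pixels onto their known heights, and also fit the depth points.

```bash
python3 - <<'E'
from h import *
def T(X,Y,z): return ray('top',300+(X-2)/5,175+(Y-2)/5,z)[:2]*1000
def S(X,Y,z): return ray('scene',210+(X-2)/5,190+(Y-2)/5,z)[:2]*1000
fl,fr=T(415,505,.06),T(610,408,.066)
print('top front corners',fl,fr,np.linalg.norm(fl-fr))
bl,br=T(245,125,.06),T(405,48,.06);print('lid back',bl,br,np.linalg.norm(bl-br))
ax=(bl+br)/2-(fl+fr)/2;print('ax yaw',np.degrees(np.arctan2(ax[1],ax[0])),np.linalg.norm(ax))
b=[T(388,392,.076),T(547,322,.076),T(553,345,.076),T(392,412,.076)];print('bar',np.mean(b,0),b)
f2=[S(105,205,.066),S(290,152,.066)];print('scene front',f2)
b2=[S(258,497,.06),S(433,435,.06)];print('scene lid back',b2)
bb=[S(148,252,.076),S(308,200,.076)];print('scene bar top near mid edge',bb)
for n in ['scene','top']:
    f=np.load(f'pics/{n}0.npz');im,d=f['im'],f['d'];W=pts(n,im,d)
    hsv=cv2.cvtColor(im,cv2.COLOR_RGB2HSV)
    red=((hsv[...,0]<6)|(hsv[...,0]>174))&(hsv[...,1]>190)&(hsv[...,2]>60)
    reg=np.zeros((480,640),bool)
    if n=='scene': reg[205:305,225:302]=1
    else: reg[175:285,340:425]=1
    m=reg&(W[...,2]>.045)&(W[...,2]<.09)&(d>0)
    w=W[m][:,:2]*1000
    r=cv2.minAreaRect(w.astype(np.float32));print(n,r,m.sum())
    ht=reg&(W[...,2]>.070)&(W[...,2]<.08); print('bar depth',np.median(W[ht],0),ht.sum())
    # other items
    for nm,(lo,hi),c in [('jar',(.03,.12),(.66,-.22)),('holder',(.08,.2),(.56,-.03)),('clip',(.006,.03),(.5,-.08))]:
        q=(np.hypot(W[...,0]-c[0],W[...,1]-c[1])<.07)&(W[...,2]>lo)&(W[...,2]<hi)
        bl_=W[q&~red]
        if len(bl_): print(nm,np.percentile(bl_,[2,50,98],axis=0).round(3).tolist())
E
```

```text
top front corners [ 456.22943549 -125.86190258] [ 507.59819146 -224.66353658] 111.35758605396201
lid back [652.711311   -35.82535146] [ 695.06714317 -119.07438438] 93.40459303954519
ax yaw 26.99916898394988 215.4574514410847
bar [ 526.14908064 -151.67608281] [array([ 512.95840284, -109.99628971]), array([ 550.29338655, -190.77014395]), array([ 538.5528445 , -193.83010763]), array([ 502.79168865, -112.10778996])]
scene front [array([ 505.91462997, -220.5387886 ]), array([ 459.1273785, -125.6094462])]
scene lid back [array([ 696.64658519, -115.04281152]), array([654.25812397, -33.795322  ])]
scene bar top near mid edge [array([ 550.23380015, -189.15677162]), array([ 507.28815158, -109.95685118])]
scene ((577.9337768554688, -121.57113647460938), (238.3787078857422, 191.82809448242188), 4.059300422668457) 2827
bar depth [ 0.5301986  -0.14764897  0.074943  ] 165
jar [[0.642, -0.269, 0.032], [0.677, -0.237, 0.073], [0.692, -0.211, 0.101]]
holder [[0.497, -0.04, 0.082], [0.53, -0.009, 0.099], [0.547, 0.027, 0.188]]
clip [[0.435, -0.101, 0.007], [0.467, -0.078, 0.012], [0.541, -0.026, 0.028]]
top ((576.54052734375, -127.27275085449219), (201.89208984375, 241.59368896484375), 83.79430389404297) 3506
bar depth [ 0.53467528 -0.16030008  0.07511973] 242
jar [[0.627, -0.271, 0.037], [0.652, -0.236, 0.085], [0.686, -0.211, 0.103]]
holder [[0.495, -0.039, 0.094], [0.521, -0.01, 0.1], [0.542, 0.022, 0.189]]
clip [[0.434, -0.146, 0.006], [0.474, -0.089, 0.013], [0.552, -0.03, 0.029]]
```

Both views agree: box yaw is about 27° and the lid is about 15 mm open. The front-end middle is at about (482,-174) mm and the bar centre at about (526,-152) mm. The bar needs about 108 mm more travel. I'll move across high up with the jaws closing.

```bash
python3 -m crank '[[[-21,-24,0],[0,0,0],255],[[-21,-24,0],[0,0,0],255],[[-21,-24,0],[0,0,0],255],[[-21,-24,0],[0,0,0],255],[[-21,-24,0],[0,0,0],255],[[-21,-24,0],[0,0,0],255],[[-21,-24,0],[0,0,0],255],[[-21,-24,0],[0,0,0],255],[[-21,-24,0],[0,0,0],255],[[-21,-24,0],[0,0,0],255],[[-21,-24,0],[0,0,0],255],[[-21,-24,0],[0,0,0],255]]' 40
python3 -m crank '[[[-21,-24,0],[0,0,0],255],[[-21,-24,0],[0,0,0],255],[[-21,-24,0],[0,0,0],255],[[-21,-24,0],[0,0,0],255],[[-21,-24,0],[0,0,0],255],[[-21,-24,0],[0,0,0],255],[[-21,-24,0],[0,0,0],255],[[-21,-24,0],[0,0,0],255],[[-21,-24,0],[0,0,0],255],[[-21,-24,0],[0,0,0],255],[[-21,-24,0],[0,0,0],255],[[-21,-24,0],[0,0,0],255]]'
python3 -m crank '[[[0,0,0],[0,0,7],255],[[0,0,0],[0,0,7],255],[[0,0,0],[0,0,7],255],[[0,0,0],[0,0,7],255],[[0,0,0],[0,0,7],255],[[0,0,0],[0,0,7],255],[[0,0,0],[0,0,7],255],[[0,0,0],[0,0,7],255],[[0,0,0],[0,0,7],255],[[0,0,0],[0,0,7],255]]'
```

```text
time: 1.1
position: [0.36, 0.2162, 0.2221]
eef_rot: [[-0.927, 0.375, -0.0], [0.375, 0.927, -0.0], [0.0, -0.0, -1.0]]
ft_force: [0.6, 0.9, 0.2]
grip_width: -0.001
time: 2.1
position: [0.4855, -0.1454, 0.222]
eef_rot: [[-0.927, 0.376, -0.0], [0.376, 0.927, 0.0], [0.001, 0.0, -1.0]]
ft_force: [0.8, 0.7, 0.2]
grip_width: 0.0
time: 2.93
position: [0.4852, -0.1437, 0.2219]
eef_rot: [[0.042, 0.999, -0.001], [0.999, -0.042, 0.0], [0.0, -0.001, -1.0]]
ft_force: [-0.4, -0.1, -0.1]
grip_width: 0.002
```

```bash
python3 -m crank '[[[0,0,0],[0,0,6.7],255],[[0,0,0],[0,0,6.7],255],[[0,0,0],[0,0,6.7],255],[[0,0,0],[0,0,6.7],255],[[0,0,0],[0,0,6.7],255],[[0,0,0],[0,0,6.7],255],[[0,0,0],[0,0,6.7],255],[[0,0,0],[0,0,6.7],255],[[0,0,0],[0,0,6.8],255]]'
python3 -m crank '[[[-2,13,30],[0,0,0],255],[[-2,13,30],[0,0,0],255],[[0,0,10],[0,0,0],255],[[0,0,0],[0,0,0],255],[[0,0,0],[0,0,0],255],[[0,0,0],[0,0,0],255]]'
python3 - <<'E'
from h import *
s=bot.sense();print(s['position'],s['eef_rot'],s['ft_force'])
for n in ['scene','top','wrist']:
    im,d=bot.grab_frame(n);np.savez(f'pics/{n}1.npz',im=im,d=d)
    if n=='scene': im=cv2.resize(im[150:310,200:380],None,fx=4,fy=3.75,interpolation=2)
    if n=='top': im=cv2.resize(im[175:300,300:460],None,fx=5,fy=4.8,interpolation=2)
    cv2.imwrite(f'pics/{n}1.png',im[:,:,::-1])
E
```

```text
time: 3.68
position: [0.4852, -0.1437, 0.2219]
eef_rot: [[0.889, 0.457, -0.001], [0.457, -0.889, 0.0], [-0.001, -0.001, -1.0]]
ft_force: [0.0, -0.8, -0.5]
grip_width: 0.0
time: 4.18
position: [0.4945, -0.1685, 0.1532]
eef_rot: [[0.887, 0.463, 0.001], [0.463, -0.887, -0.0], [0.001, 0.001, -1.0]]
ft_force: [-0.5, 0.7, 0.1]
grip_width: 0.0
[ 0.49445815 -0.16849547  0.15323935] [[ 8.86501057e-01  4.62725428e-01  1.02658446e-03]
 [ 4.62725894e-01 -8.86501370e-01 -2.61504282e-04]
 [ 7.89063853e-04  7.06851036e-04 -9.99999439e-01]] [-0.4977044   0.71924584  0.11982638]
```

View pics/scene1.png

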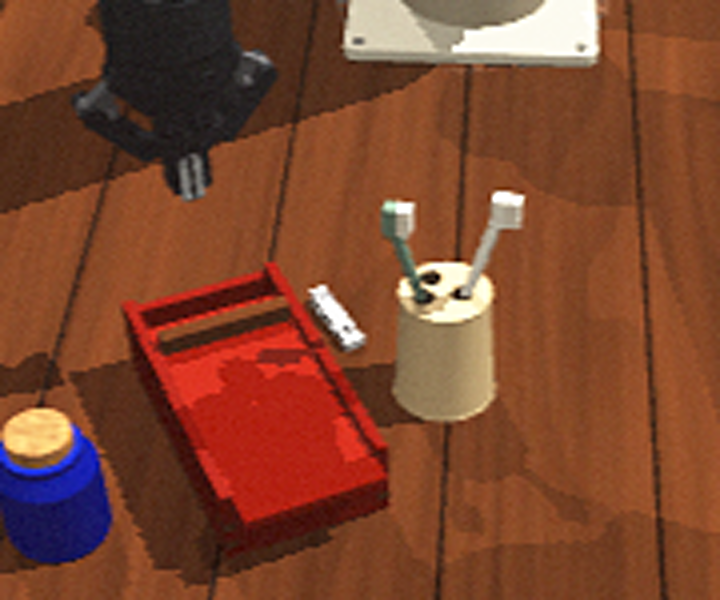

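View pics/wrist1.png

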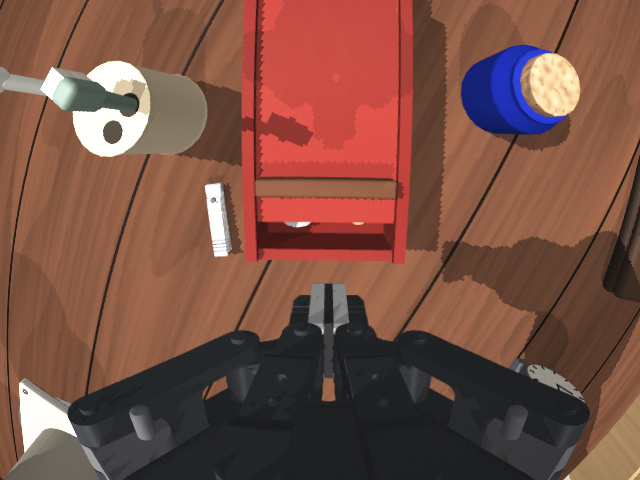

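The wrist view shows the box straight ahead of the shut fingertips. The bar's front edge is at row ~197 (columns 257–396), the lid's front edge at row ~222 and the front end at row ~262. The fingertips are at about (328,285). I'll measure from this closer view and check the tip height in the scene view.

```bash
python3 - <<'E'
from h import *
c=bot.calibration('wrist');print({k:(np.round(v,3).tolist()) for k,v in c.items()})
p=np.array([0.49445815,-0.16849547,0.15323935]);R=np.array([[.8865,.46273,.00103],[.46273,-.8865,-.00026],[.00079,.00071,-1]])
def wr(u,v,z):
    x,y=(u-c['cx'])/c['fx'],(v-c['cy'])/c['fy'];r=np.hypot(x,y)
    ray=np.array([x/r*np.sin(r),y/r*np.sin(r),np.cos(r)]);M=c['mount']
    o=R@M[:3,3]+p;dd=R@(M[:3,:3]@ray);return (o+dd*(z-o[2])/dd[2])*1000
def tool(w): return R.T@(w-p*1000)
for nm,u,v,z in [('barfrontL',257,197,.076),('barfrontR',396,197,.076),('barbackL',256,180,.076),('barbackR',396,180,.076),('lidfrontL',262,222,.06),('lidfrontR',393,222,.06),('frontL',246,262,.063),('frontR',406,263,.063),('railL far',247,60,.066),('railR far',410,60,.066)]:
    w=wr(u,v,z);print(nm,w[:2].round(1),'tool',tool(w)[:2].round(1))
# depth check on the tip in scene
f=np.load('pics/scene1.npz');W=pts('scene',f['im'],f['d'])
reg=W[195:206,238:258];q=reg[(reg[...,2]>.1)];print('scene tip low z',np.percentile(q[:,2],[0,2,10]),np.median(q,0))
k=bot.calibration('scene')
for e in (0.004,.017,.03):
    P=k['R']@(p+np.array([0,0,-e]))+k['t'];print(e,k['fx']*P[0]/P[2]+k['cx'],k['fy']*P[1]/P[2]+k['cy'])
E
```

```text
{'fx': 371.648, 'fy': 371.648, 'cx': 328.137, 'cy': 238.99, 'mount': [[0.001, -0.963, -0.27, 0.069], [1.0, 0.001, 0.0, 0.001], [-0.0, -0.27, 0.963, -0.152], [0.0, 0.0, 0.0, 1.0]]}
barfrontL [ 502.7 -114.2] tool [ 32.4 -44.3]
barfrontR [ 543.3 -192. ] tool [32.4 43.4]
barbackL [ 512.2 -109. ] tool [ 43.2 -44.6]
barbackR [ 552.8 -186.7] tool [43.2 43.1]
lidfrontL [ 484.9 -123.2] tool [ 12.4 -44.7]
lidfrontR [ 526.4 -202.7] tool [12.5 45. ]
frontL [ 454.3 -125.2] tool [-15.6 -57. ]
frontR [ 505.7 -225. ] tool [-16.3  55.3]
railL far [578.4 -66.4] tool [121.6 -51.7]
railR far [ 627.1 -159.4] tool [121.7  53.2]
scene tip low z [0.16441751 0.16526711 0.16836595] [ 0.50412987 -0.16603031  0.17964311]
0.004 247.38178925352452 204.90229003855717
0.017 247.87482047089634 208.71741259068904
0.03 248.35984220877796 212.47055702712137
```

The scene view puts the tip higher than the nominal 17 mm ahead of the TCP would. I'll look closer at that.

```bash
python3 - <<'E'
from h import *
print(bot.sense()['position'])
f=np.load('pics/scene1.npz');im=f['im'];W=pts('scene',im,f['d'])
cv2.imwrite('pics/tip.png',cv2.resize(im[180:225,220:275,::-1],None,fx=12,fy=12,interpolation=0))
for v in range(192,214): print(v,W[v,248].round(3),W[v,244].round(3),im[v,248])
f=np.load('pics/wrist1.npz');d=f['d'];print(d[283:300:4,322],d[283:300:4,335])
E
```

```text
[ 0.49467265 -0.16860519  0.15353215]
192 [ 0.502 -0.161  0.198] [ 0.511 -0.169  0.205] [97 93 87]
193 [ 0.501 -0.162  0.194] [ 0.506 -0.171  0.197] [92 88 85]
194 [ 0.504 -0.161  0.194] [ 0.502 -0.172  0.191] [108 107 101]
195 [ 0.505 -0.161  0.191] [ 0.506 -0.171  0.191] [80 77 73]
196 [ 0.503 -0.162  0.186] [ 0.505 -0.172  0.187] [59 52 47]
197 [ 0.502 -0.163  0.182] [ 0.503 -0.172  0.183] [64 61 54]
198 [ 0.502 -0.163  0.178] [ 0.506 -0.172  0.182] [75 68 67]
199 [ 0.504 -0.163  0.177] [ 0.504 -0.173  0.176] [50 46 44]
200 [ 0.508 -0.162  0.177] [ 0.505 -0.173  0.174] [38 31 28]
201 [ 0.507 -0.163  0.173] [ 0.502 -0.174  0.168] [53 49 45]
202 [ 0.501 -0.165  0.164] [ 0.308 -0.221 -0.001] [70 73 72]
203 [ 0.313 -0.207  0.001] [ 0.318 -0.219  0.004] [108  61  42]
204 [ 0.315 -0.207 -0.002] [ 0.318 -0.219  0.   ] [147  77  38]
205 [ 0.321 -0.206 -0.001] [ 0.324 -0.218  0.001] [147  75  43]
206 [ 0.328 -0.205  0.001] [ 0.331 -0.217  0.003] [145  74  39]
207 [ 0.33  -0.205 -0.001] [ 0.332 -0.217 -0.   ] [144  76  40]
208 [ 0.336 -0.204 -0.   ] [ 0.34  -0.216  0.003] [141  75  42]
209 [ 0.343 -0.203  0.002] [ 0.345 -0.215  0.004] [143  78  41]
210 [ 0.345 -0.203  0.   ] [ 0.344 -0.216 -0.002] [144  76  38]
211 [ 0.349 -0.202 -0.001] [ 0.352 -0.214  0.001] [142  78  44]
212 [ 0.357 -0.201  0.002] [ 0.357 -0.213  0.001] [142  76  39]
213 [ 0.359 -0.201 -0.   ] [ 0.362 -0.212  0.002] [143  77  45]
[0.32827553 0.144186   0.14210564 0.1379527  0.13578314] [0.32757416 0.14409131 0.14147563 0.13815728 0.13469763]
```

View pics/tip.png

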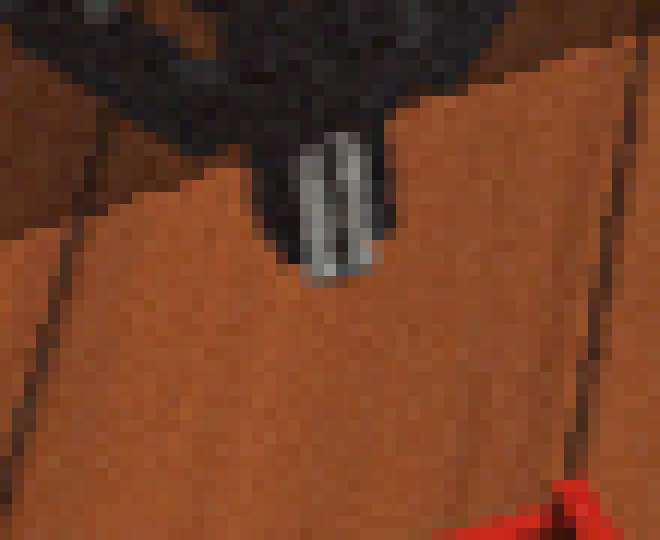

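Both cameras see the shut fingertips behind the TCP, not 17 mm ahead of it. I won't rely on either figure. I'll go down in steps and measure the tip against the box.

```bash
python3 -m crank '[[[0,1,20],[0,0,0],255],[[0,0,22],[0,0,0],255],[[0,0,0],[0,0,0],255],[[0,0,0],[0,0,0],255],[[0,0,0],[0,0,0],255]]'
cat >> h.py <<'E'
def tipcheck(tag):
    c=bot.calibration('wrist');s=bot.sense();p,R=np.array(s['position']),np.array(s['eef_rot'])
    im,d=bot.grab_frame('wrist');cv2.imwrite(f'pics/w{tag}.png',im[:,:,::-1])
    v,u=np.mgrid[:480,:640];x,y=(u-c['cx'])/c['fx'],(v-c['cy'])/c['fy'];r=np.hypot(x,y)+1e-9
    ray_=np.stack([x/r*np.sin(r),y/r*np.sin(r),np.cos(r)],-1);P=ray_/ray_[...,2:]*d[...,None]
    T=P@c['mount'][:3,:3].T+c['mount'][:3,3]
    W=T@R.T+p
    print('tcp',p.round(4),s['ft_force'],s['time'])
    return im,d,T,W
E
python3 - <<'E'
from h import *
im,d,T,W=tipcheck('2')
for v in range(270,300,2): print(v,(T[v,320]*1000).round(1),W[v,320].round(3),(T[v,336]*1000).round(1))
print('bar top z',[W[v,328].round(4).tolist() for v in range(130,260,10)])
im,d=bot.grab_frame('scene');np.savez('pics/scene2.npz',im=im,d=d)
cv2.imwrite('pics/scene2.png',cv2.resize(im[180:260,220:310,::-1],None,fx=7,fy=7,interpolation=0))
E
```

```text
time: 4.75
position: [0.4951, -0.1697, 0.1114]
eef_rot: [[0.886, 0.463, 0.001], [0.463, -0.886, -0.0], [0.001, 0.001, -1.0]]
ft_force: [-0.2, 0.1, -0.7]
grip_width: -0.003
tcp [ 0.4951 -0.1697  0.1114] [-0.16517445  0.09325894 -0.65067941] 4.75
270 [-6.4 -4.1 50.5] [ 0.488 -0.169  0.061] [-6.7  5.2 51.4]
272 [-7.7 -4.1 50.8] [ 0.486 -0.17   0.061] [-7.5  5.2 50. ]
274 [-8.9 -4.1 50.5] [ 0.485 -0.17   0.061] [-8.7  5.2 49.9]
276 [-10.2  -4.1  50.7] [ 0.484 -0.171  0.061] [-10.6   5.3  51.8]
278 [-11.3  -4.1  50.3] [ 0.483 -0.171  0.061] [-11.6   5.2  51. ]
280 [-13.1  -4.2  51.6] [ 0.482 -0.172  0.06 ] [-12.7   5.2  50.6]
282 [-14.   -4.2  50.7] [ 0.481 -0.172  0.061] [-14.1   5.3  50.9]
284 [ 11.8  -2.7 -14.4] [ 0.504 -0.162  0.126] [ 12.1   3.7 -15.1]
286 [ 12.   -2.6 -17.1] [ 0.505 -0.162  0.128] [ 11.9   3.7 -16.8]
288 [ 12.   -2.6 -19. ] [ 0.505 -0.162  0.13 ] [ 11.6   3.7 -17.9]
290 [ 11.4  -2.6 -19.5] [ 0.504 -0.162  0.131] [ 11.5   3.7 -19.8]
292 [ 11.7  -2.5 -22.2] [ 0.504 -0.162  0.134] [ 11.4   3.6 -21.5]
294 [ 11.9  -2.4 -24.5] [ 0.504 -0.162  0.136] [ 11.7   3.6 -24. ]
296 [ 11.9  -2.4 -26.4] [ 0.505 -0.162  0.138] [ 11.9   3.5 -26.2]
298 [ 12.1  -2.4 -28.5] [ 0.505 -0.162  0.14 ] [ 11.9   3.5 -28. ]
bar top z [[0.5603, -0.1362, 0.0607], [0.5554, -0.1388, 0.0608], [0.5506, -0.1413, 0.0598], [0.5457, -0.1438, 0.0604], [0.5408, -0.1464, 0.0603], [0.5359, -0.149, 0.0598], [0.533, -0.1505, 0.076], [0.5286, -0.1528, 0.0773], [0.5235, -0.1554, 0.0747], [0.5158, -0.1595, 0.0594], [0.5109, -0.162, 0.0607], [0.494, -0.1709, 0.0139], [0.4895, -0.1732, 0.021]]
```

View pics/w2.png

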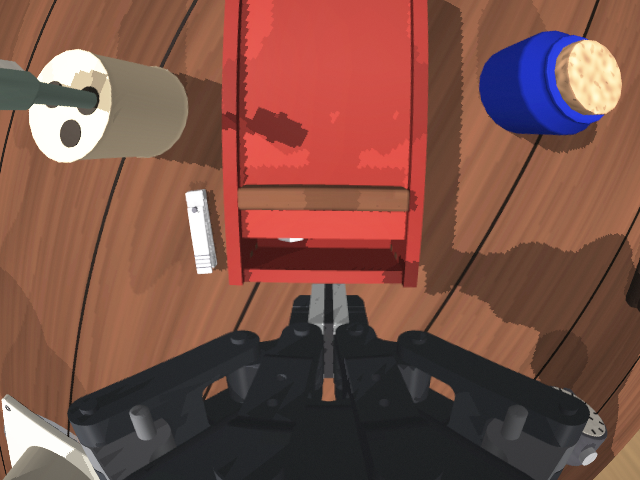

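View pics/scene2.png

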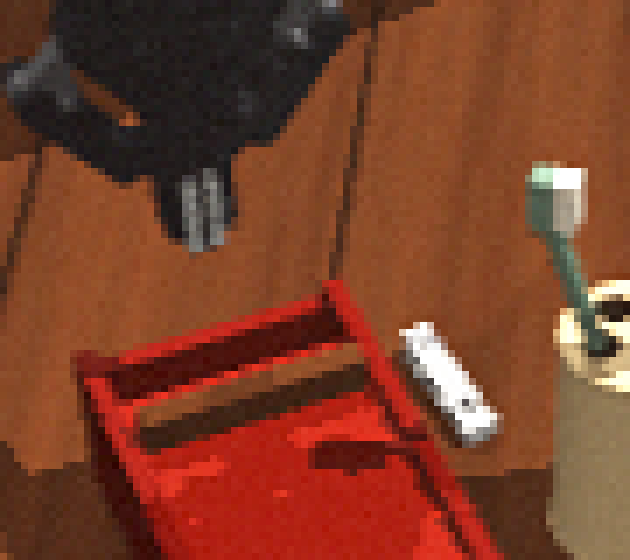

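The fingertips are at about tool x +12, z -14 mm, and both cameras agree. I'll descend in stages and watch the force.

```bash
python3 -m crank '[[[0,0,10],[0,0,0],255],[[0,0,10],[0,0,0],255],[[0,0,3],[0,0,0],255],[[0,0,0],[0,0,0],255],[[0,0,0],[0,0,0],255]]'
python3 -m crank '[[[0,0,4],[0,0,0],255],[[0,0,4],[0,0,0],255],[[0,0,0],[0,0,0],255]]'
python3 - <<'E'
from h import *
im,d,T,W=tipcheck('3')
for v in range(276,292,2): print(v,(T[v,320]*1000).round(1),W[v,320].round(3),(T[v,336]*1000).round(1))
print('knuckles',[(T[v,u]*1000).round(0).tolist() for v,u in [(340,240),(340,416),(300,300),(300,360),(335,205)]])
print('bar',[(v,T[v,328].round(4).tolist(),W[v,328,2].round(4)) for v in range(180,260,5)])
im,d=bot.grab_frame('scene');np.savez('pics/scene3.npz',im=im,d=d)
cv2.imwrite('pics/scene3.png',cv2.resize(im[180:260,220:310,::-1],None,fx=7,fy=7,interpolation=0))
E
```

```text
time: 5.27
position: [0.4941, -0.1694, 0.0867]
eef_rot: [[0.887, 0.463, -0.001], [0.463, -0.887, 0.0], [-0.001, -0.001, -1.0]]
ft_force: [-0.2, -0.3, -0.5]
grip_width: 0.0
time: 5.52
position: [0.4941, -0.1694, 0.0786]
eef_rot: [[0.887, 0.463, -0.001], [0.463, -0.887, 0.0], [-0.001, -0.001, -1.0]]
ft_force: [-0.3, 0.4, -0.0]
grip_width: -0.001
tcp [ 0.4941 -0.1694  0.0786] [-0.28049561  0.43680944 -0.0121352 ] 5.5167
276 [-5.4 -3.9 38.4] [ 0.487 -0.169  0.04 ] [-5.6  5.  39. ]
278 [-5.4 -3.8 35.4] [ 0.488 -0.169  0.043] [-5.3  4.9 35.1]
280 [-5.1 -3.7 31.8] [ 0.488 -0.168  0.047] [-5.1  4.8 31.8]
282 [-5.6 -3.7 30.2] [ 0.487 -0.169  0.048] [-5.7  4.8 30.5]
284 [ 12.1  -2.6 -15.2] [ 0.504 -0.161  0.094] [ 11.9   3.8 -14.6]
286 [ 12.3  -2.6 -17.7] [ 0.504 -0.161  0.096] [ 11.5   3.7 -15.7]
288 [ 12.   -2.6 -19. ] [ 0.504 -0.162  0.098] [ 12.    3.7 -19. ]
290 [ 11.8  -2.5 -20.6] [ 0.503 -0.162  0.099] [ 11.9   3.6 -20.6]
knuckles [[14.0, -24.0, -63.0], [14.0, 26.0, -62.0], [8.0, -10.0, -21.0], [8.0, 13.0, -22.0], [-70.0, -91.0, 80.0]]
bar [(180, [0.0495, 0.0005, 0.0183], np.float64(0.0603)), (185, [0.0473, 0.0005, 0.0177], np.float64(0.0609)), (190, [0.045, 0.0005, 0.0176], np.float64(0.061)), (195, [0.0448, 0.0005, 0.0037], np.float64(0.0748)), (200, [0.0429, 0.0005, 0.0024], np.float64(0.0761)), (205, [0.0407, 0.0005, 0.0026], np.float64(0.076)), (210, [0.0386, 0.0005, 0.0023], np.float64(0.0762)), (215, [0.0366, 0.0005, 0.0017], np.float64(0.0769)), (220, [0.0343, 0.0005, 0.0021], np.float64(0.0765)), (225, [0.0283, 0.0005, 0.0178], np.float64(0.0608)), (230, [0.0259, 0.0005, 0.018], np.float64(0.0605)), (235, [0.0235, 0.0005, 0.0178], np.float64(0.0607)), (240, [0.0208, 0.0005, 0.0184], np.float64(0.0602)), (245, [0.0187, 0.0005, 0.0174], np.float64(0.0612)), (250, [0.0161, 0.0005, 0.0175], np.float64(0.0611)), (255, [-0.0018, 0.0005, 0.0645], np.float64(0.014))]
```

View pics/w3.png

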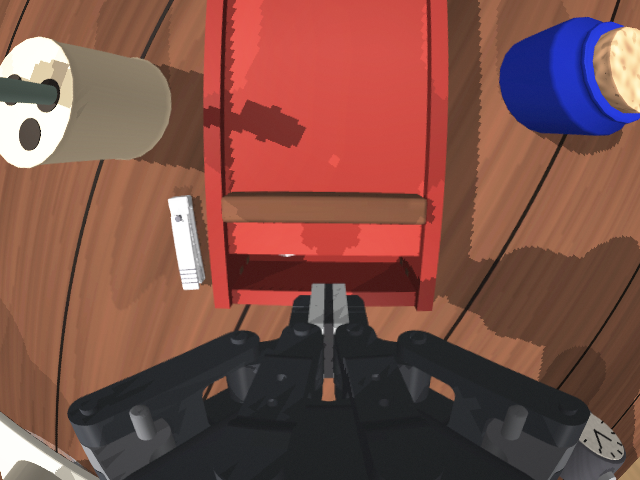

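View pics/scene3.png

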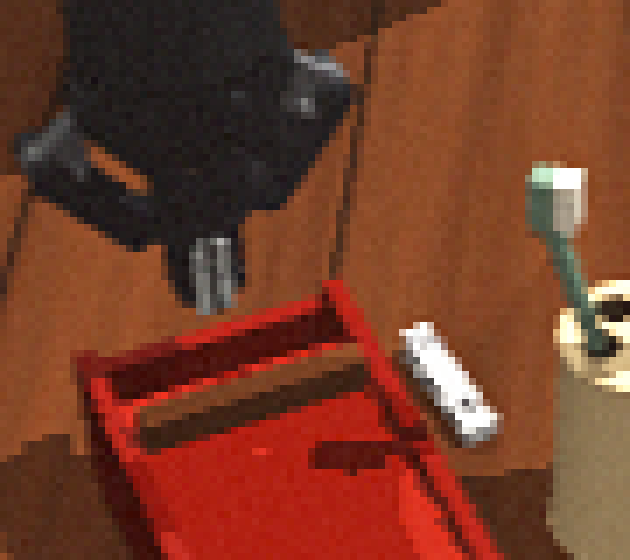

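```bash
python3 -m crank '[[[0,0,2],[0,0,0],255],[[0,0,2],[0,0,0],255],[[0,0,0],[0,0,0],255]]'
python3 -m crank '[[[0,0,2],[0,0,0],255],[[0,0,2],[0,0,0],255],[[0,0,0],[0,0,0],255]]'
```

```text
time: 5.87
position: [0.4943, -0.1695, 0.075]
eef_rot: [[0.887, 0.463, -0.0], [0.463, -0.887, 0.0], [-0.0, -0.0, -1.0]]
ft_force: [0.4, 0.1, -0.8]
grip_width: 0.001
time: 6.12
position: [0.4942, -0.1695, 0.0709]
eef_rot: [[0.887, 0.463, -0.0], [0.463, -0.887, 0.0], [-0.0, -0.0, -1.0]]
ft_force: [0.3, 0.2, -0.5]
grip_width: -0.002
```

There's no contact with the TCP at 0.0709, so the cameras are right and the tip is behind the TCP. Continuing to TCP z of about 0.053.

```bash
python3 -m crank '[[[0,0,5],[0,0,0],255],[[0,0,5],[0,0,0],255],[[0,0,4],[0,0,0],255],[[0,0,2],[0,0,0],255],[[0,0,2],[0,0,0],255],[[0,0,0],[0,0,0],255],[[0,0,0],[0,0,0],255]]'
python3 - <<'E'
from h import *
im,d,T,W=tipcheck('4')
for v in range(278,292,2): print(v,(T[v,320]*1000).round(1),W[v,320].round(3),(T[v,336]*1000).round(1))
print('bar',[(v,T[v,328].round(4).tolist(),W[v,328,2].round(4)) for v in range(190,285,5)])
im,d=bot.grab_frame('scene');np.savez('pics/scene4.npz',im=im,d=d)
cv2.imwrite('pics/scene4.png',cv2.resize(im[180:260,220:310,::-1],None,fx=7,fy=7,interpolation=0))
E
```

```text
time: 6.7
position: [0.4944, -0.1695, 0.0531]
eef_rot: [[0.887, 0.463, -0.0], [0.463, -0.887, 0.0], [-0.0, -0.0, -1.0]]
ft_force: [1.2, 0.1, 0.1]
grip_width: 0.003
tcp [ 0.4944 -0.1695  0.0531] [1.23670043 0.06869401 0.12812403] 6.7
278 [-5.7 -3.8 36.1] [ 0.488 -0.169  0.017] [-5.8  4.9 36.5]
280 [-5.7 -3.8 33.3] [ 0.488 -0.169  0.02 ] [-5.6  4.8 32.9]
282 [-6.1 -3.7 31.5] [ 0.487 -0.169  0.022] [-6.   4.8 31.1]
284 [ 11.8  -2.7 -14.3] [ 0.504 -0.162  0.067] [ 11.6   3.8 -13.8]
286 [ 11.6  -2.6 -16. ] [ 0.503 -0.162  0.069] [ 12.    3.7 -16.9]
288 [ 12.   -2.6 -19. ] [ 0.504 -0.162  0.072] [ 12.1   3.7 -19.1]
290 [ 12.1  -2.5 -21.2] [ 0.504 -0.162  0.074] [ 12.    3.6 -20.9]
bar [(190, [0.0486, 0.0005, -0.0077], np.float64(0.0608)), (195, [0.0466, 0.0005, -0.0078], np.float64(0.0609)), (200, [0.0445, 0.0005, -0.0069], np.float64(0.06)), (205, [0.0444, 0.0005, -0.0173], np.float64(0.0704)), (210, [0.0437, 0.0005, -0.0234], np.float64(0.0765)), (215, [0.0419, 0.0005, -0.0234], np.float64(0.0764)), (220, [0.04, 0.0005, -0.023], np.float64(0.076)), (225, [0.0384, 0.0005, -0.024], np.float64(0.077)), (230, [0.0366, 0.0005, -0.024], np.float64(0.0771)), (235, [0.0346, 0.0005, -0.0237], np.float64(0.0768)), (240, [0.0285, 0.0005, -0.0088], np.float64(0.0619)), (245, [0.0261, 0.0005, -0.0076], np.float64(0.0607)), (250, [0.0243, 0.0005, -0.0087], np.float64(0.0617)), (255, [0.0217, 0.0005, -0.0072], np.float64(0.0602)), (260, [0.0192, 0.0005, -0.0063], np.float64(0.0594)), (265, [0.0175, 0.0005, -0.0077], np.float64(0.0608)), (270, [0.0151, 0.0005, -0.0072], np.float64(0.0603)), (275, [-0.005, 0.0005, 0.0389], np.float64(0.0142)), (280, [-0.0059, 0.0005, 0.0337], np.float64(0.0194))]
```

View pics/w4.png

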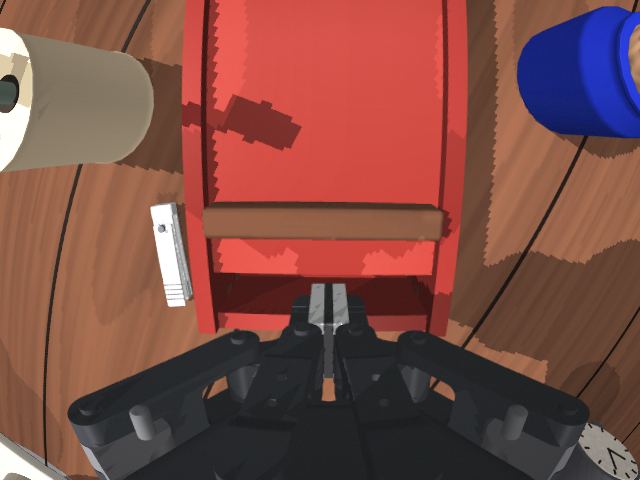

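View pics/scene4.png

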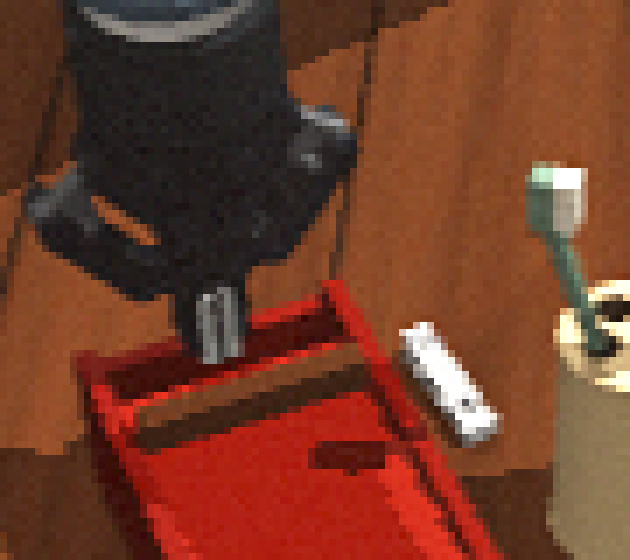

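The tip is at z≈0.067, level with the bar and about 6 mm above the lid. The gap to the bar is ~21 mm. The lid reads ~20 mm open, so the second stop is about 125 mm ahead. I'll make contact and start pushing gently.

```bash
python3 -m crank '[[[6,0,0],[0,0,0],255],[[6,0,0],[0,0,0],255],[[4,0,0],[0,0,0],255],[[3,0,0],[0,0,0],255],[[3,0,0],[0,0,0],255],[[3,0,0],[0,0,0],255],[[3,0,0],[0,0,0],255],[[2,0,0],[0,0,0],255]]'
python3 - <<'E'
from h import *
im,d,T,W=tipcheck('5')
E
```

```text
time: 7.47
position: [0.5212, -0.1557, 0.0532]
eef_rot: [[0.887, 0.463, -0.0], [0.463, -0.887, -0.0], [-0.0, 0.0, -1.0]]
ft_force: [-1.3, -2.4, 1.1]
grip_width: 0.001
tcp [ 0.5212 -0.1557  0.0532] [-1.28021899 -2.39470305  1.0732986 ] 7.4667
```

View pics/w5.png

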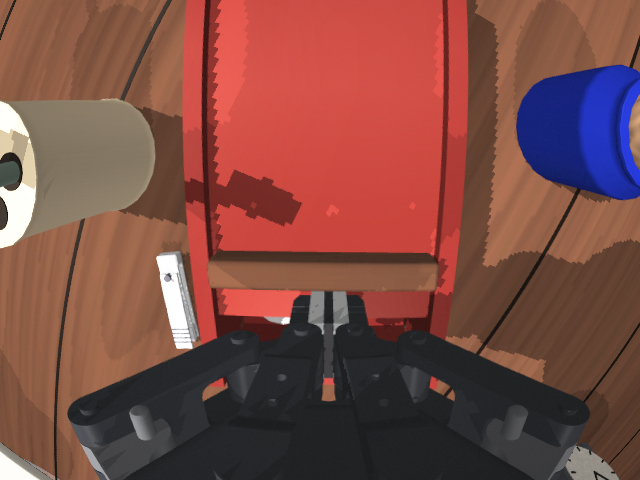

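The fingertip touches the bar square on at row ~290, and the drag is about 2.5 N. I'll push on through the first stop.

```bash
python3 -m crank '[[[4,0,0],[0,0,0],255],[[4,0,0],[0,0,0],255],[[4,0,0],[0,0,0],255],[[4,0,0],[0,0,0],255],[[4,0,0],[0,0,0],255],[[4,0,0],[0,0,0],255]]'
python3 -m crank '[[[3,0,0],[0,0,0],255],[[3,0,0],[0,0,0],255],[[3,0,0],[0,0,0],255]]'
python3 -m crank '[[[3,0,0],[0,0,0],255],[[3,0,0],[0,0,0],255],[[3,0,0],[0,0,0],255]]'
python3 - <<'E'
from h import *
im,d,T,W=tipcheck('6')
im,d=bot.grab_frame('top');cv2.imwrite('pics/top6.png',cv2.resize(im[175:300,300:460,::-1],None,fx=5,fy=4.8,interpolation=2))
E
```

```text
time: 8.02
position: [0.5427, -0.1444, 0.0532]
eef_rot: [[0.887, 0.463, -0.0], [0.463, -0.887, -0.0], [-0.0, 0.0, -1.0]]
ft_force: [-2.4, -3.1, -0.1]
grip_width: -0.001
time: 8.27
position: [0.5503, -0.1403, 0.0532]
eef_rot: [[0.886, 0.463, -0.001], [0.463, -0.886, -0.0], [-0.001, -0.0, -1.0]]
ft_force: [-3.5, -4.7, 1.9]
grip_width: -0.005
time: 8.52
position: [0.5586, -0.1362, 0.0532]
eef_rot: [[0.887, 0.462, 0.0], [0.462, -0.887, -0.0], [0.0, 0.0, -1.0]]
ft_force: [-1.6, -2.0, -0.2]
grip_width: 0.002
tcp [ 0.5586 -0.1362  0.0532] [-1.58846041 -2.02950661 -0.20861514] 8.5167
```

View pics/w6.png

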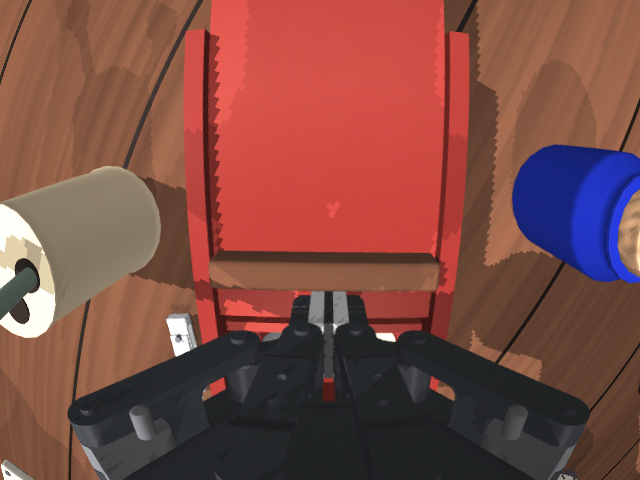

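The bar is past the first stop: force peaked at ~6 N at a TCP travel of about 63 mm and has fallen back to ~2.5 N. I estimate q≈71, so about 52 mm remain.

```bash
python3 -m crank '[[[4,0,0],[0,0,0],255],[[4,0,0],[0,0,0],255],[[4,0,0],[0,0,0],255],[[4,0,0],[0,0,0],255],[[4,0,0],[0,0,0],255],[[4,0,0],[0,0,0],255],[[4,0,0],[0,0,0],255],[[4,0,0],[0,0,0],255],[[4,0,0],[0,0,0],255],[[2,0,0],[0,0,0],255],[[1,0,0],[0,0,0],255],[[0,0,0],[0,0,0],255]]'
python3 - <<'E'
from h import *
im,d,T,W=tipcheck('7')
np.savez('pics/w7.npz',T=T)
print([(v,(T[v,328]*1000).round(1).tolist(),W[v,328,2].round(3)) for v in range(235,290,5)])
im,d=bot.grab_frame('top');cv2.imwrite('pics/top7.png',cv2.resize(im[175:300,300:460,::-1],None,fx=5,fy=4.8,interpolation=2))
E
```

```text
time: 9.62
position: [0.5934, -0.1179, 0.0533]
eef_rot: [[0.887, 0.463, 0.001], [0.463, -0.887, 0.0], [0.001, 0.0, -1.0]]
ft_force: [0.4, -0.1, -0.2]
grip_width: -0.004
tcp [ 0.5934 -0.1179  0.0533] [ 0.38197273 -0.14005279 -0.23968304] 9.6167
[(235, [30.4, 0.5, -8.0], np.float64(0.061)), (240, [27.9, 0.5, -6.6], np.float64(0.06)), (245, [25.7, 0.5, -6.3], np.float64(0.06)), (250, [24.0, 0.5, -7.7], np.float64(0.061)), (255, [24.1, 0.5, -14.6], np.float64(0.068)), (260, [23.7, 0.5, -19.4], np.float64(0.073)), (265, [22.8, 0.5, -22.5], np.float64(0.076)), (270, [21.0, 0.5, -23.0], np.float64(0.076)), (275, [19.1, 0.5, -23.3], np.float64(0.077)), (280, [17.3, 0.5, -23.6], np.float64(0.077)), (285, [15.3, 0.6, -23.7], np.float64(0.077))]
```

View pics/w7.png

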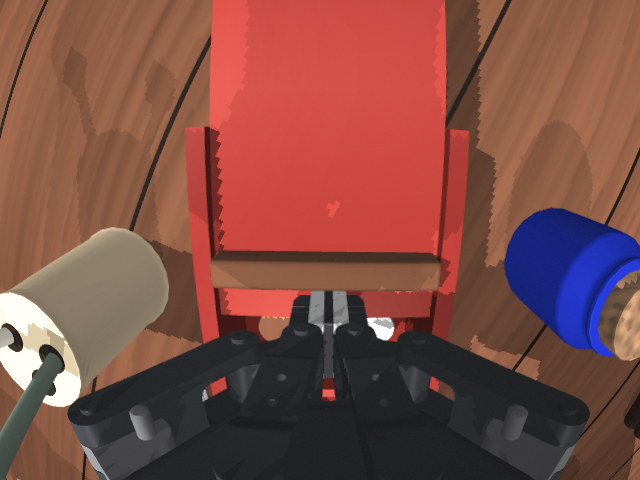

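View pics/top7.png

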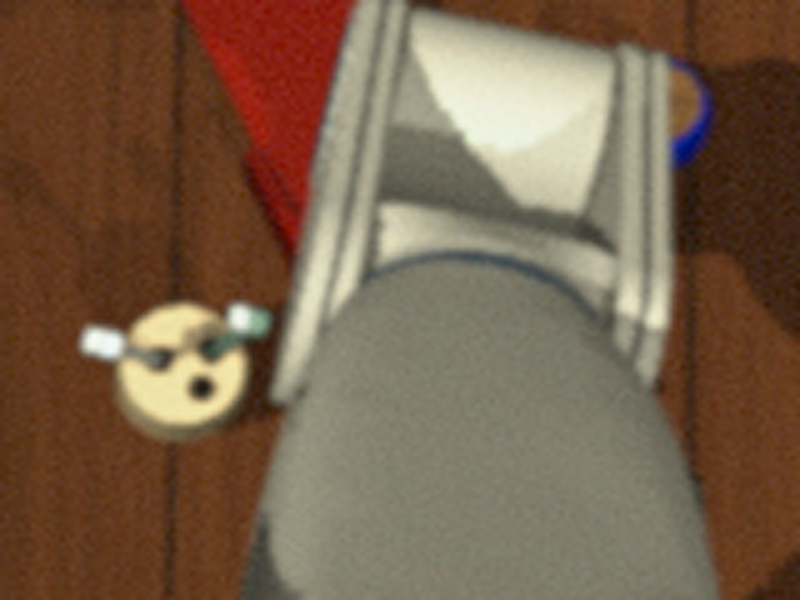

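```bash
python3 - <<'E'
import numpy as np
T=np.load('pics/w7.npz')['T']*1000
for u in (197,460):
  for v in range(122,142,3): print(u,v,T[v,u].round(1))
E
```

```text
197 122 [ 80.4 -73.6  52.7]
197 125 [ 78.7 -73.8  53.2]
197 128 [  69.2    0.6 -152.2]
197 131 [ 73.3 -49.9 -13.1]
197 134 [ 72.1 -49.7 -13.6]
197 137 [ 70.9 -49.7 -13.7]
197 140 [ 69.7 -50.  -13.2]
460 122 [80.5 75.2 52.8]
460 125 [78.8 75.3 52.9]
460 128 [77. 75. 52.]
460 131 [ 73.4  51.5 -12.5]
460 134 [ 72.1  50.7 -14.8]
460 137 [ 71.   51.4 -13.1]
460 140 [ 69.8  51.5 -12.8]
```

The rail end is at tool x ≈ 74 mm and the bar centre at ≈ 18 mm, so q≈111. That agrees with the odometry, and about 12 mm remain. I'll push slowly now.

```bash
python3 -m crank '[[[2,0,0],[0,0,0],255],[[2,0,0],[0,0,0],255],[[2,0,0],[0,0,0],255],[[1,0,0],[0,0,0],255]]'
python3 -m crank '[[[1,0,0],[0,0,0],255]]'
python3 -m crank '[[[1,0,0],[0,0,0],255]]'
python3 -m crank '[[[1,0,0],[0,0,0],255],[[0,0,0],[0,0,0],255]]'
python3 - <<'E'
from h import *
im,d,T,W=tipcheck('8');T=T*1000
print([(v,T[v,328].round(1).tolist()) for v in range(235,300,4)])
print([(v,T[v,u].round(1).tolist()) for u in (197,460) for v in range(145,175,3)])
E
```

```text
time: 10.05
position: [0.5991, -0.1148, 0.0532]
eef_rot: [[0.887, 0.463, -0.0], [0.463, -0.887, 0.0], [-0.0, -0.0, -1.0]]
ft_force: [-1.4, -0.8, 0.6]
grip_width: -0.002
time: 10.13
position: [0.6, -0.1144, 0.0532]
eef_rot: [[0.887, 0.463, -0.0], [0.463, -0.887, 0.0], [-0.0, -0.0, -1.0]]
ft_force: [-1.7, 0.1, 2.1]
grip_width: -0.002
time: 10.22
position: [0.6009, -0.114, 0.0532]
eef_rot: [[0.887, 0.463, -0.0], [0.463, -0.887, 0.0], [-0.0, -0.0, -1.0]]
ft_force: [-1.3, 0.1, 0.8]
grip_width: 0.001
time: 10.38
position: [0.6022, -0.1134, 0.0533]
eef_rot: [[0.887, 0.463, 0.001], [0.463, -0.887, 0.0], [0.001, 0.0, -1.0]]
ft_force: [-0.0, -0.3, -0.5]
grip_width: -0.005
tcp [ 0.6022 -0.1134  0.0533] [-0.02542013 -0.32852276 -0.4617317 ] 10.3833
[(235, [29.9, 0.5, -6.2]), (239, [28.7, 0.5, -7.8]), (243, [26.7, 0.5, -6.7]), (247, [25.0, 0.5, -6.7]), (251, [23.5, 0.5, -7.5]), (255, [24.1, 0.5, -14.7]), (259, [23.9, 0.5, -18.8]), (263, [23.6, 0.5, -22.6]), (267, [22.7, 0.5, -24.5]), (271, [20.6, 0.5, -22.9]), (275, [19.5, 0.5, -24.2]), (279, [17.4, 0.5, -22.9]), (283, [15.8, 0.6, -23.1]), (287, [14.2, 0.6, -23.1]), (291, [11.9, 0.6, -21.7]), (295, [69.2, 0.6, -152.2]), (299, [11.8, 0.6, -28.6])]
[(145, [67.2, -73.6, 51.6]), (148, [65.4, -74.2, 53.0]), (151, [65.3, -52.4, -7.0]), (154, [64.3, -49.9, -13.8]), (157, [63.1, -50.3, -12.8]), (160, [62.0, -50.1, -13.6]), (163, [60.8, -50.2, -13.4]), (166, [59.5, -50.7, -12.2]), (169, [58.4, -50.7, -12.5]), (172, [57.3, -50.5, -13.3]), (145, [67.3, 75.8, 53.4]), (148, [65.6, 75.8, 53.2]), (151, [63.9, 75.6, 52.5]), (154, [62.1, 76.1, 53.5]), (157, [63.2, 51.4, -14.0]), (160, [62.0, 51.8, -12.9]), (163, [60.8, 52.2, -12.1]), (166, [59.7, 51.7, -13.4]), (169, [58.5, 52.0, -13.0]), (172, [57.3, 51.9, -13.4])]
```

View pics/w8.png

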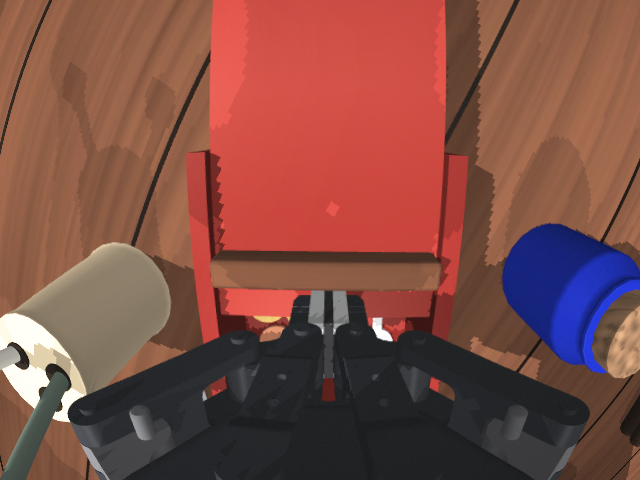

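The bar is still touching at row 252 and q≈120.7. The pull-in zone should start about here, so I'll go 1 mm at a time and watch for the bar moving away from the finger.

```bash
cat > chk.py <<'E'
from h import *
import sys
im,d,T,W=tipcheck(sys.argv[1]);T=T*1000
b=T[240:284,322:334];m=(b[...,2]<-21)&(b[...,2]>-27);print('bar back x',np.percentile(b[...,0][m],98).round(2))
for a,bb in ((190,205),(452,466)):
    r=T[140:240,a:bb];m=(abs(r[...,2]+13)<2.5);print('rail end x',np.percentile(r[...,0][m],99).round(2))
E
python3 -m crank '[[[1,0,0],[0,0,0],255],[[0,0,0],[0,0,0],255]]'; python3 chk.py 9
python3 -m crank '[[[1,0,0],[0,0,0],255],[[0,0,0],[0,0,0],255]]'; python3 chk.py 10
```

```text
time: 10.6
position: [0.603, -0.1131, 0.0533]
eef_rot: [[0.887, 0.463, 0.001], [0.463, -0.887, -0.0], [0.001, 0.0, -1.0]]
ft_force: [0.3, 0.5, 0.3]
grip_width: -0.001
tcp [ 0.603  -0.1131  0.0533] [0.33489982 0.49882869 0.28547976] 10.6
bar back x 24.35
rail end x 63.89
rail end x 62.8
time: 10.82
position: [0.6037, -0.1126, 0.0533]
eef_rot: [[0.887, 0.463, 0.0], [0.463, -0.887, -0.0], [0.0, 0.0, -1.0]]
ft_force: [0.3, -0.1, -0.0]
grip_width: 0.0
tcp [ 0.6037 -0.1126  0.0533] [ 0.3422388  -0.10788246 -0.02125636] 10.8167
bar back x 24.81
rail end x 63.12
rail end x 62.01
```

```bash
python3 -m crank '[[[0,0,0],[0,0,0],255],[[0,0,0],[0,0,0],255],[[0,0,0],[0,0,0],255],[[0,0,0],[0,0,0],255]]'; python3 chk.py 11; python3 - <<'E'
import cv2
cv2.imwrite('pics/w11c.png',cv2.resize(cv2.imread('pics/w11.png')[230:330,240:400],None,fx=5,fy=5,interpolation=0))
E
```

```text
time: 11.2
position: [0.6035, -0.1127, 0.0532]
eef_rot: [[0.887, 0.463, -0.0], [0.463, -0.887, -0.0], [-0.0, 0.0, -1.0]]
ft_force: [-1.0, -1.3, -0.2]
grip_width: 0.001
tcp [ 0.6035 -0.1127  0.0532] [-0.98950162 -1.32546743 -0.16336571] 11.2
bar back x 25.14
rail end x 63.49
rail end x 62.33
```

View pics/w11c.png

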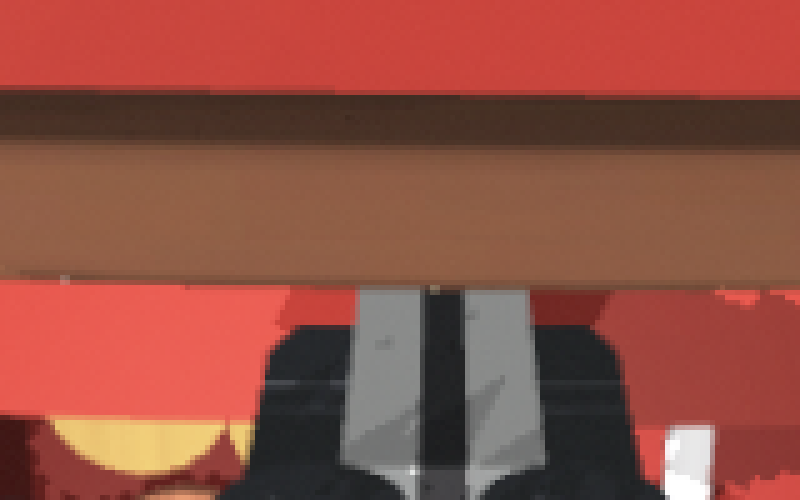

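```bash
python3 - <<'E'
import cv2,numpy as np
for k in (5,6,7,8,9,10,11):
    im=cv2.imread(f'pics/w{k}.png').astype(float)
    o=[]
    for a,b in ((240,290),(370,410)):
        g=im[240:310,a:b,1].mean(1);r=im[240:310,a:b,2].mean(1)
        # top (lid->dark) edge and bar front edge (brown->red) by colour ratio crossing
        q=r/(g+1); 
        # subpixel half crossing
        idx=np.where(q[:-1]>2.2)[0]; 
        i=[j for j in range(len(q)-1) if (q[j]-2.5)*(q[j+1]-2.5)<0]
        o.append([round(240+j+(2.5-q[j])/(q[j+1]-q[j]),2) for j in i][:3])
    print(k,o)
E
```

```text
5 [[np.float64(250.35), np.float64(291.0), np.float64(293.66)], [np.float64(252.0)]]
6 [[np.float64(250.38)], [np.float64(252.02)]]
7 [[np.float64(250.17), np.float64(290.5), np.float64(295.02)], [np.float64(251.46)]]
8 [[np.float64(250.13), np.float64(290.26), np.float64(294.09)], [np.float64(251.36)]]
9 [[np.float64(249.48), np.float64(289.89), np.float64(294.4)], [np.float64(251.15)]]
10 [[np.float64(248.08), np.float64(287.97), np.float64(293.42)], [np.float64(249.34)]]
11 [[np.float64(247.15), np.float64(287.0), np.float64(293.63)], [np.float64(248.74), np.float64(288.95), np.float64(289.47)]]
```

The bar has moved ~3 rows (~1.4 mm) ahead of the fingertip by itself, with no push. This is the pull-in at the second stop, with q≈123.4. I'll back straight off, raise the hand and check.

```bash
python3 -m crank '[[[0,0,0],[0,0,0],255],[[0,0,0],[0,0,0],255],[[0,0,0],[0,0,0],255],[[-2,0,0],[0,0,0],255],[[-4,0,0],[0,0,0],255],[[-5,0,0],[0,0,0],255]]'
python3 -m crank '[[[0,0,-15],[0,0,0],255],[[0,0,-25],[0,0,0],255],[[0,0,-30],[0,0,0],255],[[0,0,-30],[0,0,0],255],[[0,0,-30],[0,0,0],255],[[0,0,-20],[0,0,0],255],[[0,0,0],[0,0,0],255],[[0,0,0],[0,0,0],255]]'
python3 - <<'E'
from h import *
im,d,T,W=tipcheck('12');np.savez('pics/w12.npz',T=T,W=W)
E
```

```text
time: 11.75
position: [0.5935, -0.1178, 0.0532]
eef_rot: [[0.886, 0.463, 0.0], [0.463, -0.886, -0.0], [0.0, 0.0, -1.0]]
ft_force: [-0.3, -0.4, -0.3]
grip_width: -0.001
time: 12.42
position: [0.594, -0.1181, 0.2044]
eef_rot: [[0.887, 0.462, 0.002], [0.462, -0.887, -0.001], [0.002, 0.002, -1.0]]
ft_force: [0.4, -0.5, -1.5]
grip_width: -0.003
tcp [ 0.594  -0.1181  0.2044] [ 0.42584538 -0.54681025 -1.4751124 ] 12.4167
```

View pics/w12.png

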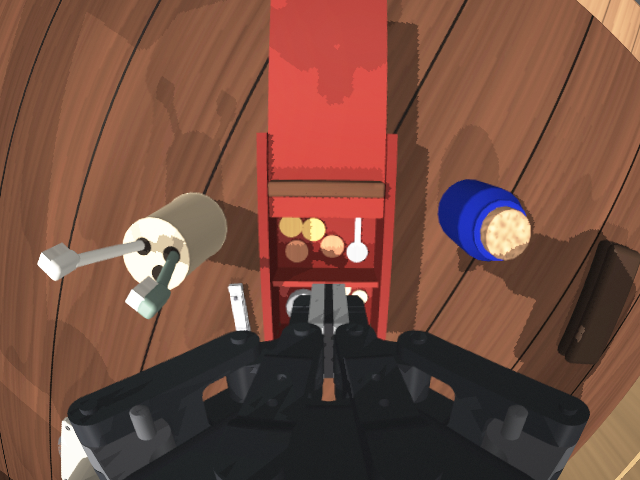

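The wrist view shows two open compartments: coins and a spoon in the middle one, and the first cross wall at row ~283. The bar is at rows 181–197. I'll move the hand clear and check from the fixed cameras.

```bash
python3 -m crank '[[[-20,0,-20],[0,0,0],255],[[-20,8,-20],[0,0,0],255],[[-20,8,-20],[0,0,0],255],[[-20,8,-10],[0,0,0],255],[[-20,16,0],[0,0,0],255],[[-20,20,0],[0,0,0],255],[[-20,20,0],[0,0,0],255],[[-20,20,0],[0,0,0],255],[[-20,20,0],[0,0,0],255],[[-20,20,0],[0,0,0],255],[[0,0,0],[0,0,0],255],[[0,0,0],[0,0,0],255]]'
python3 - <<'E'
from h import *
f=np.load('pics/w12.npz');T,W=f['T']*1000,f['W']*1000
for u in (285,370): print('mid rows',u,[(v,T[v,u,[0,2]].round(1).tolist(),W[v,u,2].round(0)) for v in range(178,220,3)])
print('crosswall',[(v,T[v,300,0].round(1),W[v,300,2].round(0)) for v in range(276,290,2)])
print('rail end',[(v,T[v,u,0].round(1),W[v,u,2].round(0)) for u in (263,392) for v in range(130,146,2)])
for n in ('top','scene'):
    im,d=bot.grab_frame(n);np.savez(f'pics/{n}13.npz',im=im,d=d)
    c=im[175:300,300:460] if n=='top' else im[190:305,210:350]
    cv2.imwrite(f'pics/{n}13.png',cv2.resize(c[:,:,::-1],None,fx=5,fy=4.8 if n=='top' else 5,interpolation=2))
    cv2.imwrite(f'pics/{n}13f.png',im[:,:,::-1])
E
```

```text
time: 13.47
position: [0.4798, -0.335, 0.2711]
eef_rot: [[0.888, 0.46, -0.003], [0.46, -0.888, 0.002], [-0.002, -0.003, -1.0]]
ft_force: [-0.0, 0.3, -0.2]
grip_width: -0.001
mid rows 285 [(178, [36.9, 144.3], np.float64(60.0)), (181, [36.1, 129.7], np.float64(75.0)), (184, [34.1, 127.2], np.float64(77.0)), (187, [31.8, 127.3], np.float64(77.0)), (190, [29.5, 127.5], np.float64(77.0)), (193, [27.1, 128.0], np.float64(76.0)), (196, [22.4, 142.7], np.float64(62.0)), (199, [20.0, 142.7], np.float64(62.0)), (202, [17.4, 143.4], np.float64(61.0)), (205, [14.9, 143.5], np.float64(61.0)), (208, [12.4, 143.8], np.float64(61.0)), (211, [10.1, 142.6], np.float64(62.0)), (214, [7.2, 144.4], np.float64(60.0)), (217, [3.0, 152.2], np.float64(52.0))]
mid rows 370 [(178, [36.8, 145.5], np.float64(59.0)), (181, [35.3, 137.0], np.float64(68.0)), (184, [34.0, 128.1], np.float64(76.0)), (187, [31.7, 128.6], np.float64(76.0)), (190, [29.4, 128.5], np.float64(76.0)), (193, [27.1, 128.2], np.float64(76.0)), (196, [24.8, 127.9], np.float64(77.0)), (199, [19.9, 143.5], np.float64(61.0)), (202, [17.3, 144.2],
[... 531 characters left out ...]
0))]
rail end [(130, np.float64(77.3), np.float64(-0.0)), (132, np.float64(75.4), np.float64(1.0)), (134, np.float64(72.6), np.float64(66.0)), (136, np.float64(71.0), np.float64(68.0)), (138, np.float64(69.5), np.float64(68.0)), (140, np.float64(67.9), np.float64(68.0)), (142, np.float64(66.3), np.float64(67.0)), (144, np.float64(64.7), np.float64(66.0)), (130, np.float64(77.4), np.float64(0.0)), (132, np.float64(75.4), np.float64(-1.0)), (134, np.float64(72.7), np.float64(67.0)), (136, np.float64(71.1), np.float64(67.0)), (138, np.float64(69.5), np.float64(66.0)), (140, np.float64(67.9), np.float64(66.0)), (142, np.float64(66.4), np.float64(67.0)), (144, np.float64(64.8), np.float64(66.0))]
```

View pics/top13.png

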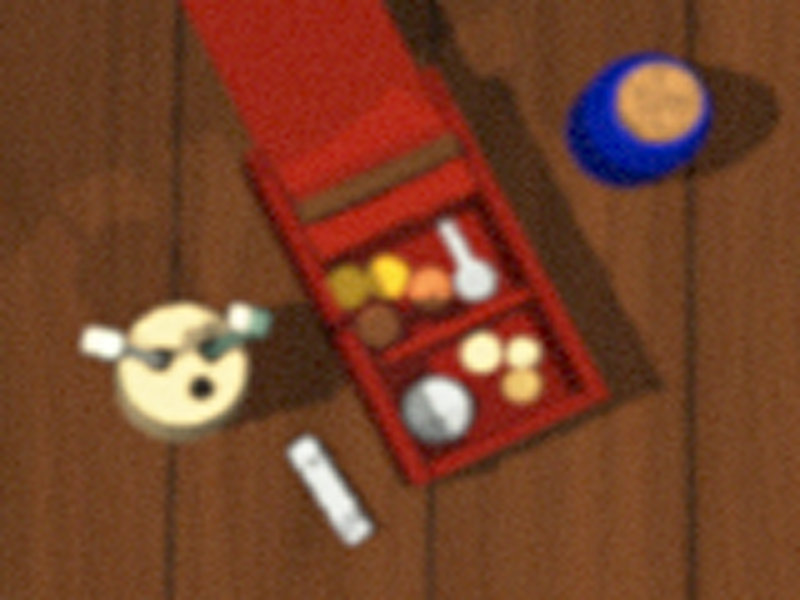

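View pics/scene13.png

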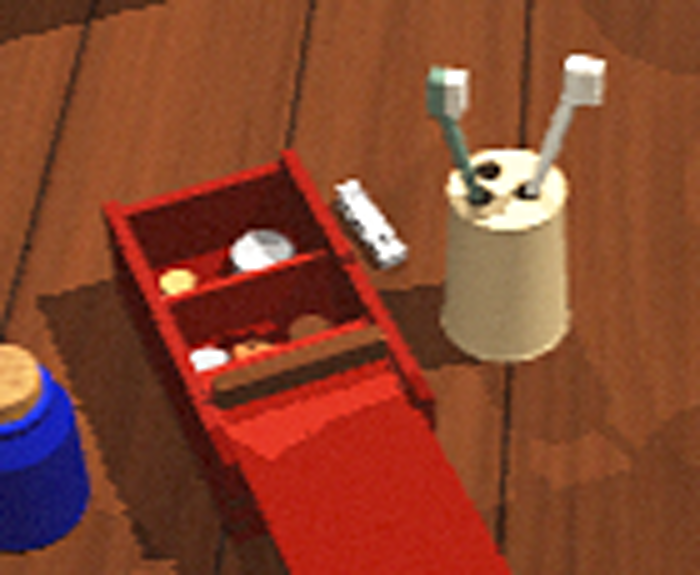

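Checks from the wrist view before retreating:
- **Lid front edge:** 62.5 mm past the first cross wall, where 63 is expected.
- **Bar:** 43.3 mm from the rail end, where 43.5 is expected.
- **Lid opening:** q ≈ 0.123–0.1237.

In the fixed views the box corners (scene zoom (105,205) and (290,152)), jar, holder and clipper are at their original pixels. The hand is clear, so I'm handing in.

```bash
python3 -c "
from plant import bot
s=bot.sense();print(s['time'],s['ft_force']);print(bot.finish_job())"
```

```text
13.5667 [-0.44224356 -0.09114287 -0.21524851]
the job is handed in; nothing more can be done
None
```

The lid is in the second click stop: the first two compartments are open and the back one is still covered. I pushed the bar with the shut fingertips only, on past the first stop, and handed in at 13.6 s.

- **Force:** The reading peaked at about 6 N at the first stop, below the roughly 10 N at which the box creeps. At the second stop the lid moved about 1.4 mm ahead of the finger by itself, with the push down to almost nothing.
- **Lid position:** After I lifted off, the lid's front edge was 62.5 mm past the first cross wall (63 expected). The bar was 43.3 mm from the rail end (43.5 expected). That puts the lid at about 0.123–0.124 m.
- **Surroundings:** By eye, the box, jar, holder and clipper are where they started in the fixed camera views. I did not compare the book, case, clock or mug, but the arm went nowhere near them. The hand is well clear and reads no contact force.

**Disagreements:**
- The shut fingertips measured about 14 mm behind the TCP instead of the stated 17 mm ahead, so I set the push height from the cameras and a step-by-step descent.
- The first estimate of the lid opening, from the top view, was 15–17 mm. The closer wrist view gave about 20 mm, which the final checks agree with.

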